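# Clamp the candle tin and hold its seal to the front

### The job

The candle tin stands loose in the open chuck on the turntable. Turn the chuck ring clockwise by its blue handle until all three jaws have closed firmly on the tin, then turn the wheel by its orange handle until the red seal strip on the tin faces the brass pointer, and finish while still gripping the orange handle and holding the wheel still there. Never touch the tin itself, and leave the things round the wheel alone.

Things in the scene. Friction and masses are not known exactly. Their poses are not given: they have to be found in the camera images.
- turntable: Fixed foot of the banding wheel. Origin on the wheel's axis at table level, z up, -x towards the brass pointer, so -x is the wheel's front. The brass pointer is a small cone on a 10 mm pin, 122 mm from the axis, 42 mm high. The grey disc (176 mm across, top 50 mm above the table) turns on the foot.
- turntable_disc (a joint): Angle of the disc about the wheel's axis, rad, growing counter-clockwise seen from above, no stops; it carries chuck, tin and both handles. A brake drag holds it wherever it is left: turning it takes about 7 to 9 N sideways at the orange handle.
- turn_post_top (a point): Centre of the top of the orange handle: an upright round grip 16 mm across that spins freely on its pin (so fingers need not turn with it), carried by the disc on an arm, 100 mm from the wheel's axis, its top 114 mm and its foot 62 mm above the table.
- chuck_ring (a joint): Angle of the knurled dark chuck ring relative to the disc, rad, 0 to 1.2, growing clockwise seen from above. The jaws move in 12 mm for each rad; they meet the tin at about 0.75 and leave it with less. It turns with about 2 to 3 N at the blue handle until the jaws meet the tin, then stiffens, and a push over about 7 N there takes the whole disc along. Friction keeps the ring where it is left.
- ring_post_top (a point): Centre of the top of the blue handle: an upright round grip 16 mm across that spins freely on its pin, carried by the chuck ring on an arm, 100 mm from the wheel's axis, its top 114 mm and its foot 72 mm above the table, nearly opposite the orange handle. The chuck ring itself (144 mm across) is 70 mm high.
- tin: Loose lidded aluminium candle tin, 66 mm across (lid 68 mm) and 46 mm high, standing on the chuck plate 56 mm above the table, so its top is at 102 mm. Origin at the centre of its underside; the red seal strip, 14 mm wide, runs from the lid's middle over its edge in the tin's -x direction.
- seal_edge (a point): The point where the red strip bends over the lid's edge, 34 mm from the tin's middle, at the height of its top.
- turn_post: The orange handle with its arm as a solid; origin on the wheel's axis at table level, +x from the axis towards the post.
- jaw_a: First of the three steel jaws with slick black plastic faces, 18 mm wide, 80 mm high above the table, moving in towards the wheel's axis together. Origin at the bottom middle of its face, 42 mm from the axis when fully open.
- jaw_b: Second jaw, alike.
- jaw_c: Third jaw, alike.
- scent_bottle: Amber dropper bottle, 36 mm across, 105 mm high; bystander, origin at its underside.
- seal_stamp: Brass hand stamp with dark wooden handle, 82 mm high; bystander, origin at its underside.
- wick_spool: Spool of wick, 36 mm high; bystander, origin at its underside.
- cloud_candle_03: Cream cloud-shaped candle, 118x90x58 mm; bystander, origin at its underside.
- cloud_candle_02: Cream cloud-shaped candle, 100x106x60 mm; bystander, origin at its underside.
- shell_candle_06: Pale shell-shaped candle, 52x78x46 mm; bystander, origin at its underside.
- thermometer: Dial thermometer with a thin stem lying on the table, 172 mm long; bystander.

How it is judged:
By the outcome, as a careful person would: the job done as asked, in the order asked, and still so for the second after the job is handed in, while the arm keeps its last pose, push and grip.
It also fails if it takes over 58 s, if anything falls off the work surface, if the arm or the gripper's body presses on something with over 40 N, if the wrist force passes 120 N, or if a joint passes its speed limit or range.

### The arm

A 6-joint arm with a two-finger parallel gripper is mounted at the origin on a cart in front of the work surface, level with it; the furniture and walls round the work are solid. World frame = base frame: x ahead of the robot, y to its left, z up, the work surface at z = 0. Lengths are in mm, angles in degrees, forces in N, time in s.
With the tool pointing down it reaches from about 350 to 850 mm from the base axis. Payload 8.1 kg.
Tool frame: the origin (TCP) lies between the finger pads; the fingertips stand 25 mm ahead of it and the grasp point (between the pads) lies 6 mm ahead of it (r.tcp_to_tips is the distance from the TCP to the fingertips, in mm); z points along the fingers, y is the line along which they close (so a half turn about z gives the same grasp; the last joint's range is limited). The gripper opens to 85 mm and grips with 20 to 120 N. Pads are 22 mm wide; open, the fingers measure 114 mm over their backs; the gripper's body (76 mm by 85 mm) begins 54 mm behind the grasp point. The pads swing forward as they close: fully open they stand 13 mm farther back than shut.
Start: joints at [60.768, 7.471, 85.268, -0, 87.261, -4.893], TCP at [247.263, 546.687, 256.292] pointing down, gripper open.
Joint ranges: [-169.43, 169.43], [-51.17, 129.36], [1.28, 143.12], [-76.62, 256.62], [0, 156.53], [-152.29, 152.29]. Speed limits (degrees/s): [136.94, 136.94, 159.86, 180, 180, 180].

### API

Orientations are given as [roll, pitch, yaw] about the fixed x, y, z axes, in that order (R = Rz(yaw) Ry(pitch) Rx(roll)).
In Python, from bench import r gives the robot as it stands.
- The arm moves only by the tool apply_moves, never from a script. Its arguments are lists of equal length, an entry for each row: "angular": the turn, a rotation vector about the world's x, y, z in units of 8 degrees (1.0 is 8 degrees), a list of three; "travel": the shift along the world's x, y, z in units of 40 mm (1.0 is 40 mm), a list of three; "jaw": the opening, from 0 (shut) to 1 (fully open). A call has 1 to 20 rows; each row shifts and turns the commanded pose from where the row before left it; what a row does not reach is not made up. A row lasts 1/8 s, in which the tool goes at most 62.5 mm and 10.7 degrees, less where a joint would pass 70% of its speed; a pose out of reach is approached as far as the arm can. A call is refused whole if a number of a shift passes 1 or a number of a turn 1, either way. A call with a gripper value outside its range is refused whole. The fingers move at their own pace and stop on an object; "force" is the grip in N (left out, the last holds). Time passes only in rows, so rows that do not move let the fingers close. It gives the time, the measured TCP pose, the force, the opening and the grip force at its end, in the units of the state.
- r.sense(): the state, without advancing time (a new reading comes with each control period).
- r.snapshot(name): name is "side" or "top"; returns a dict with "color" (384x512x3 uint8, red, green, blue), "fx", "fy", "cx", "cy" (pixels), "R" (3x3) and "t" (3): a world point X has camera coordinates R X + t. Camera axes: x right, y down, z forward; pixel columns grow to the right and rows downward; lengths in mm; the calibration is good to about 2 mm. A picture is of the moment at which its call begins. There is no depth.
- r.hand_in(): hands the job in; it is judged then, once.
The state is a dict: "time": time; "joint_pos": joint angles; "qd": joint speeds; "joint_efforts": joint torques, N m; "tool_pos": TCP position; "tcp_rot": TCP orientation; "ft_force": force on the tool from outside, world axes, zero at the start; "wrist_torque": the same for the moment, N m; "finger_gap": finger opening in mm; "grip_force": force on a finger pad.
Only numpy, scipy, OpenCV 4.12 (cv2) and the standard library are available. Lean on these libraries where they do the work, as an engineer would, in place of code of your own. Each camera call takes 0.05 s, during which the arm holds its last target. There are 200 camera calls.

## Working session

There is one attempt and no reset: what is moved stays moved. The work goes in short steps, Python scripts to look and compute and a tool call to move; the robot and the scene stay as the last step left them, time stands still between calls to the robot, and variables do not carry over. Pictures are saved under pics/ and viewed, at most 10 in all, crops included, and the job is handed in when it is done.

Besides the shell and the picture viewer there is one more tool, called after "Emit:" as a command line: name --argument value ..., lists and objects as JSON in quotes. apply_moves: Moves the arm, as the interface text tells. Its arguments: {"type":"object","properties":{"angular":{"type":"array"},"travel":{"type":"array"},"jaw":{"type":"array"},"force":{"type":"number"}},"required":["angular","travel","jaw"]}

```bash
mkdir -p pics; ls; cat > h.py <<'E'
import numpy as np, cv2
from bench import r
def snap(n):
    return r.snapshot(n)
def ray(s,u,v,z):
    R=np.array(s['R']);t=np.array(s['t']);c=-R.T@t
    d=R.T@np.array([(u-s['cx'])/s['fx'],(v-s['cy'])/s['fy'],1]);return c+d*(z-c[2])/d[2]
def proj(s,X):
    p=np.array(s['R'])@np.array(X)+np.array(s['t']);return np.array([s['fx']*p[0]/p[2]+s['cx'],s['fy']*p[1]/p[2]+s['cy']])
def save(s,n):cv2.imwrite(f'pics/{n}.png',s['color'][:,:,::-1])
E
python3 - <<'E'
from h import *
for n in('top','side'):
    s=snap(n);save(s,n+'0');R=np.array(s['R']);print(n,-R.T@np.array(s['t']),R.round(2).tolist(),s['fx'])
    hsv=cv2.cvtColor(s['color'],cv2.COLOR_RGB2HSV)
    for nm,lo,hi,z in(('blue',(100,120,50),(125,255,255),114),('orange',(8,180,120),(18,255,255),114),('red',(0,150,80),(5,255,255),102),('red2',(174,150,80),(180,255,255),102)):
        m=cv2.inRange(hsv,lo,hi);k,l,st,c=cv2.connectedComponentsWithStats(m)
        for i in range(1,k):
            if st[i,4]>15:print(nm,st[i].tolist(),c[i].round(1),ray(s,*c[i],z).round(0))
print(r.sense())
E
```

```text
pics
top [ 429.95079943   80.29813475 1389.03650816] [[-0.02, -1.0, -0.0], [-1.0, 0.02, -0.07], [0.07, 0.0, -1.0]] 442.3922840476943
red [271, 169, 8, 6, 24] [274.7 171.7] [574.  31. 102.]
red [139, 343, 37, 41, 134] [154.8 359. ] [ 48. 386. 102.]
red [0, 370, 19, 14, 143] [  6.3 378.8] [  3. 808. 102.]
side [ 578.23139393 -696.29204546  600.03764306] [[1.0, 0.03, -0.01], [0.01, -0.57, -0.82], [-0.03, 0.82, -0.57]] 359.9496865384327
blue [235, 215, 6, 16, 73] [237.5 222.3] [517. -96. 114.]
orange [292, 181, 6, 17, 74] [294.  189.1] [645.  33. 114.]
red [262, 190, 9, 7, 30] [266.1 193. ] [578.  34. 102.]
red [411, 272, 3, 9, 18] [411.9 275.9] [ 845. -232.  102.]
{'time': 0.1, 'joint_pos': array([ 6.07672592e+01,  7.51124496e+00,  8.53249178e+01, -5.30093001e-04,
        8.72620988e+01, -4.89415880e+00]), 'qd': array([ 0.05057436, -0.0496226 , -0.20607509,  0.03197688,  0.03439645,
       -0.04348578]), 'joint_efforts': array([ 1.37610168e-03, -5.70953965e+01, -5.01939404e+01, -3.10031019e-04,
        8.29236262e-03, -5.98028873e-05]), 'tool_pos': array([247.03963544, 546.26747116, 255.32646514]), 'tcp_rot': array([-1.79902051e+02, -7.85570479e-03,  1.55661437e+02]), 'ft_force': array([ 0.90373256,  0.26646801, -0.63245924]), 'wrist_torque': array([-0.00478479, -0.00834294, -0.01573092]), 'grip_force': 0.0, 'finger_gap': 85.40231338915453}
```

View pics/top0.png

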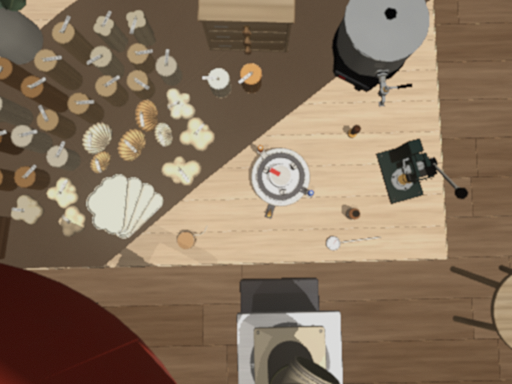

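View pics/side0.png

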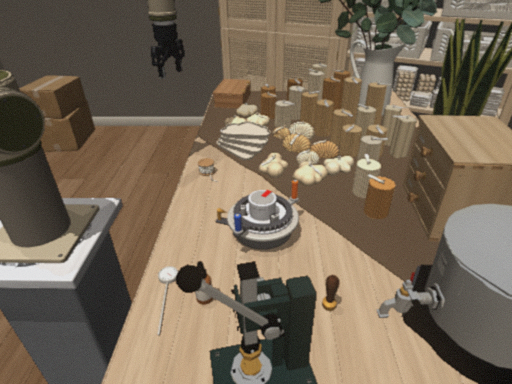

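The top view shows the wheel near (280,177), with blue at about (310,193), orange at about (258,149), the pointer near (269,211) and the red strip at (275,172). I'll enlarge it and refine those points.

```bash
python3 - <<'E'
from h import *
ims=[]
for n,(x0,y0,x1,y1) in(('top',(220,125,345,225)),('side',(200,155,325,255))):
    s=snap(n);im=s['color'][y0:y1,x0:x1,::-1];ims.append(cv2.resize(im,None,fx=6,fy=6,interpolation=cv2.INTER_CUBIC) if n=='top' else None)
    hsv=cv2.cvtColor(s['color'],cv2.COLOR_RGB2HSV)
    for nm,lo,hi in(('blue',(100,90,40),(130,255,255)),('orange',(3,160,90),(16,255,255)),('brass',(16,110,90),(28,255,255))):
        m=cv2.inRange(hsv,lo,hi)[y0:y1,x0:x1];k,l,st,c=cv2.connectedComponentsWithStats(m)
        for i in range(1,k):
            if st[i,4]>5:
                st[i,:2]+=(x0,y0);c[i]+=(x0,y0);print(n,nm,st[i].tolist(),c[i].round(1),[ray(s,*c[i],z).round(0)[:2].tolist() for z in(42,102,114)])
    if n=='side':
        for p in((237.5,216),(294,182)):print(p,ray(s,*p,114).round(0))
cv2.imwrite('pics/c1.png',ims[0])
E
```

```text
top blue [308, 191, 4, 4, 8] [309.1 192.9] [[514.0, -74.0], [510.0, -67.0], [509.0, -66.0]]
top brass [267, 211, 4, 6, 19] [268.7 213.6] [[454.0, 51.0], [453.0, 52.0], [452.0, 52.0]]
side blue [234, 214, 7, 17, 93] [237.5 222. ] [[508.0, -6.0], [515.0, -80.0], [517.0, -95.0]]
side orange [292, 181, 6, 17, 85] [294.1 188.9] [[656.0, 143.0], [647.0, 53.0], [646.0, 34.0]]
side brass [319, 155, 6, 4, 14] [321.8 156.1] [[756.0, 334.0], [737.0, 224.0], [733.0, 201.0]]
side brass [217, 208, 8, 12, 49] [219.5 212.3] [[459.0, 32.0], [472.0, -46.0], [474.0, -62.0]]
(237.5, 216) [515. -74. 114.]
(294, 182) [647.  66. 114.]
```

View pics/c1.png

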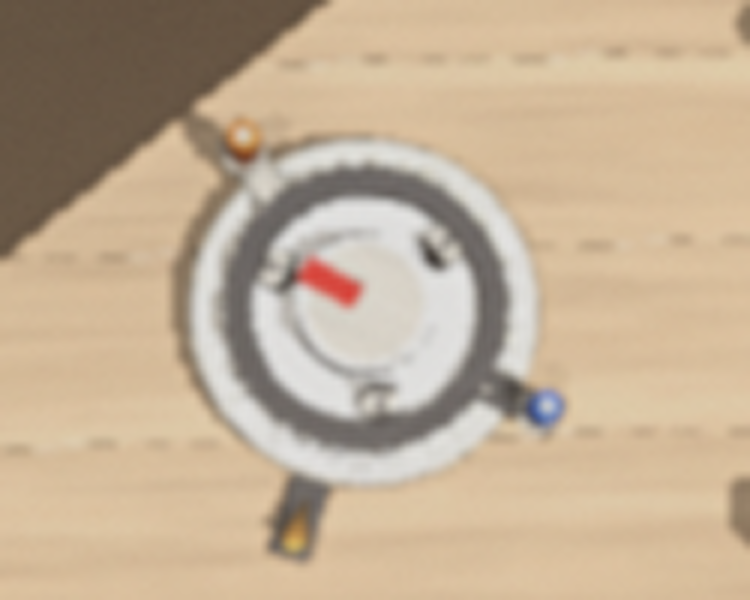

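```bash
python3 - <<'E'
from h import *
s=snap('top');f=lambda x,y,z:ray(s,220+(x+.5)/6-.5,125+(y+.5)/6-.5,z)[:2]
C=f(364,311,50);b=f(546,407,114);o=f(243,137,114);p=f(294,532,30);tc=f(363,303,102)
hsv=cv2.cvtColor(s['color'],cv2.COLOR_RGB2HSV);m=cv2.inRange(hsv,(0,120,80),(6,255,255));m[:,:260]=0;m[185:]=0
v,u=np.nonzero(m);print('strip',[ray(s,u.mean(),v.mean(),102)[:2]])
ring=f(364,308,70);print('ringC',ring)
for n,q in(('C',C),('b',b),('o',o),('p',p),('tin',tc),('st_in',f(352,293,102)),('st_out',f(303,270,102))):
    d=q-C;print(n,q.round(1),np.hypot(*d).round(1),np.degrees(np.arctan2(d[1],d[0])).round(1))
S=snap('side')
for n,q in(('b',b),('o',o)):print(n,proj(S,[*q,114]).round(1))
print(proj(S,[*C,102]))
E
```

```text
strip [array([588.73570269,  20.82526484])]
ringC [564.86635075  13.83572397]
C [565.4  12.9] 0.0 0.0
b [510.4 -70.1] 99.6 -123.5
o [645.1  72.4] 99.5 36.8
p [454.8  50.8] 116.9 161.1
tin [564.1  15.9] 3.3 114.0
st_in [569.1  21.1] 9.0 65.8
st_out [580.9  44.7] 35.4 63.9
b [235.4 214.8]
o [293.  180.5]
[260.98098705 197.79801313]
```

The measured radii (99.6 and 99.5 mm) match the given 100 mm. Moving above the blue handle now.

Emit:
apply_moves --angular '[[0,0,-0.958],[0,0,-0.958],[0,0,-0.958],[0,0,-0.958],[0,0,-0.958],[0,0,-0.958],[0,0,-0.958],[0,0,-0.958],[0,0,-0.958],[0,0,-0.958],[0,0,-0.958],[0,0,-0.958],[0,0,-0.958],[0,0,-0.958],[0,0,-0.958],[0,0,-0.958],[0,0,0],[0,0,0]]' --travel '[[0.415,-0.963,0],[0.415,-0.963,0],[0.415,-0.963,0],[0.415,-0.963,0],[0.415,-0.963,0],[0.415,-0.963,0],[0.415,-0.963,0],[0.415,-0.963,0],[0.415,-0.963,0],[0.415,-0.963,0],[0.415,-0.963,0],[0.415,-0.963,0],[0.415,-0.963,-0.3],[0.415,-0.963,-0.3],[0.415,-0.963,-0.3],[0.415,-0.963,-0.4],[0,0,0],[0,0,0]]' --jaw '[0.6,0.6,0.6,0.6,0.6,0.6,0.6,0.6,0.6,0.6,0.6,0.6,0.6,0.6,0.6,0.6,0.6,0.6]' --force 25

```text
time: 2.55
tool_pos: [512.7, -69.4, 204.3]
tcp_rot: [-180.0, 0.0, 33.1]
ft_force: [-0.4, 0.4, 0.8]
finger_gap: 50.9
grip_force: 0.0
```

Emit:
apply_moves --angular '[[0,0,0],[0,0,0],[0,0,0],[0,0,0],[0,0,0],[0,0,0],[0,0,0],[0,0,0],[0,0,0]]' --travel '[[0,0,-0.6],[0,0,-0.6],[0,0,-0.6],[0,0,-0.55],[0,0,0],[0,0,0],[0,0,0],[0,0,0],[0,0,0]]' --jaw '[0.6,0.6,0.6,0.6,0.6,0,0,0,0]' --force 25

```text
time: 3.68
tool_pos: [513.9, -69.6, 111.9]
tcp_rot: [179.9, -0.1, 33.0]
ft_force: [-0.8, 2.5, 6.5]
finger_gap: 15.3
grip_force: 26.2
```

```bash
python3 - <<'E'
from h import *
s=snap('side');im=s['color'][155:255,190:325,::-1];a=cv2.resize(im,None,fx=3.9,fy=3.9,interpolation=cv2.INTER_CUBIC)
S=snap('top');im=S['color'][125:225,220:345,::-1];b=cv2.resize(im,None,fx=2.1,fy=3.9,interpolation=cv2.INTER_CUBIC)
cv2.imwrite('pics/g1.png',np.hstack([a,b]));q=r.sense();print(q['ft_force'],q['finger_gap'],q['grip_force'],q['tool_pos'])
E
```

```text
[-0.7422541   2.53115689  7.33470186] 14.88511869537325 26.240375339984894 [513.91587142 -69.5741268  111.92692884]
```

View pics/g1.png

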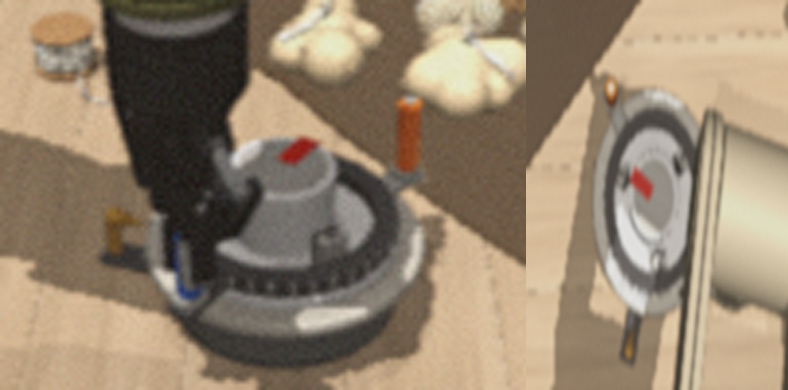

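The side view shows the pads gripping the blue post at about (190,265), with the tin untouched and the gap at 15 mm. I'll compute the arc increments.

```bash
python3 - <<'E'
import numpy as np
t=np.radians(-122.4-4*np.arange(17));d=np.diff(np.c_[np.cos(t),np.sin(t)],axis=0)*2.5
print(d.round(3).tolist())
E
```

```text
[[-0.144, 0.099], [-0.137, 0.108], [-0.129, 0.118], [-0.12, 0.126], [-0.111, 0.134], [-0.102, 0.142], [-0.091, 0.149], [-0.081, 0.155], [-0.07, 0.16], [-0.059, 0.164], [-0.047, 0.168], [-0.035, 0.171], [-0.023, 0.173], [-0.011, 0.174], [0.001, 0.174], [0.013, 0.174]]
```

Emit:
apply_moves --angular '[[0,0,0],[0,0,0],[0,0,0],[0,0,0],[0,0,0],[0,0,0],[0,0,0],[0,0,0],[0,0,0]]' --travel '[[-0.144,0.099,0],[-0.137,0.108,0],[-0.129,0.118,0],[-0.12,0.126,0],[-0.111,0.134,0],[-0.102,0.142,0],[-0.091,0.149,0],[-0.081,0.155,0],[0,0,0]]' --jaw '[0,0,0,0,0,0,0,0,0]'

```text
time: 4.9
tool_pos: [477.2, -28.1, 111.9]
tcp_rot: [179.9, -0.1, 33.1]
ft_force: [0.4, 2.7, 7.8]
finger_gap: 15.0
grip_force: 26.4
```

Emit:
apply_moves --angular '[[0,0,0],[0,0,0],[0,0,0],[0,0,0]]' --travel '[[-0.07,0.16,0],[-0.059,0.164,0],[-0.047,0.168,0],[0,0,0]]' --jaw '[0,0,0,0]'

```text
time: 5.4
tool_pos: [470.5, -9.2, 111.9]
tcp_rot: [179.8, -0.1, 33.1]
ft_force: [1.9, -3.4, 6.6]
finger_gap: 14.7
grip_force: 26.3
```

Emit:
apply_moves --angular '[[0,0,0],[0,0,0]]' --travel '[[-0.035,0.171,0],[0,0,0]]' --jaw '[0,0]'

```text
time: 5.65
tool_pos: [469.1, -2.6, 111.9]
tcp_rot: [179.8, -0.1, 33.0]
ft_force: [1.9, -3.5, 6.1]
finger_gap: 15.2
grip_force: 26.3
```

Emit:
apply_moves --angular '[[0,0,0],[0,0,0]]' --travel '[[-0.023,0.173,0],[0,0,0]]' --jaw '[0,0]'

```text
time: 5.9
tool_pos: [468.1, 4.2, 111.9]
tcp_rot: [179.8, -0.1, 33.0]
ft_force: [0.9, -4.7, 7.5]
finger_gap: 15.0
grip_force: 26.3
```

```bash
cat >> h.py <<'E'
def ang(q,C=(566,13)):
    d=np.array(q[:2])-C;return round(float(np.degrees(np.arctan2(d[1],d[0]))),1)
def state():
    s=snap('top');hsv=cv2.cvtColor(s['color'],cv2.COLOR_RGB2HSV)
    m=cv2.inRange(hsv,(0,110,70),(7,255,255));w=np.zeros_like(m);w[157:192,262:300]=255;m&=w
    v,u=np.nonzero(m);P=np.array([ray(s,a,b,102)[:2] for a,b in zip(u,v)])
    if len(P)>4:
        q=P.mean(0);e=np.linalg.svd(P-q)[2][0];e*=np.sign(e@(q-(565,15)));print('strip n',len(P),'mean',q.round(1),'dir',np.degrees(np.arctan2(e[1],e[0])).round(1),'ang of mean',ang(q,(565,14)))
    k=r.snapshot('side');hsv=cv2.cvtColor(k['color'],cv2.COLOR_RGB2HSV);m=cv2.inRange(hsv,(3,160,90),(16,255,255));m[:150]=0;m[250:]=0;m[:,:200]=0;m[:,330:]=0
    n,l,st,c=cv2.connectedComponentsWithStats(m)
    for i in range(1,n):
        if st[i,4]>30:
            b=st[i];X=ray(k,b[0]+b[2]/2-.5,b[1]+1.5,114);print('orange side',b.tolist(),X.round(0)[:2],ang(X))
    q=r.sense();print(q['time'],q['tool_pos'].round(1),q['ft_force'].round(1),q['finger_gap'])
    return s,k
E
python3 -c "
from h import *
state()"
```

```text
strip n 43 mean [577.9  28. ] dir 52.0 ang of mean 47.2
orange side [295, 183, 7, 18, 94] [656.  54.] 24.5
6.0 [468.1   4.2 111.9] [ 1.1 -4.   7.4] 15.300363899846866
```

Emit:
apply_moves --angular '[[0,0,0],[0,0,0],[0,0,0]]' --travel '[[-0.006,0.13,0],[0,0.13,0],[0,0,0]]' --jaw '[0,0,0]'

```text
time: 6.38
tool_pos: [467.6, 14.6, 111.9]
tcp_rot: [179.8, -0.1, 33.0]
ft_force: [-0.2, -3.8, 8.9]
finger_gap: 15.0
grip_force: 26.5
```

```bash
python3 -c "
from h import *
s,k=state()
a=cv2.resize(s['color'][125:225,220:345,::-1],None,fx=6,fy=6,interpolation=cv2.INTER_CUBIC);cv2.imwrite('pics/c2.png',a)"
```

```text
strip n 40 mean [579.1  26.5] dir 46.1 ang of mean 41.4
orange side [297, 185, 7, 18, 94] [661.  45.] 18.8
6.475 [467.6  14.5 111.9] [-1.4 -4.8  8.7] 14.771453121236718
```

View pics/c2.png

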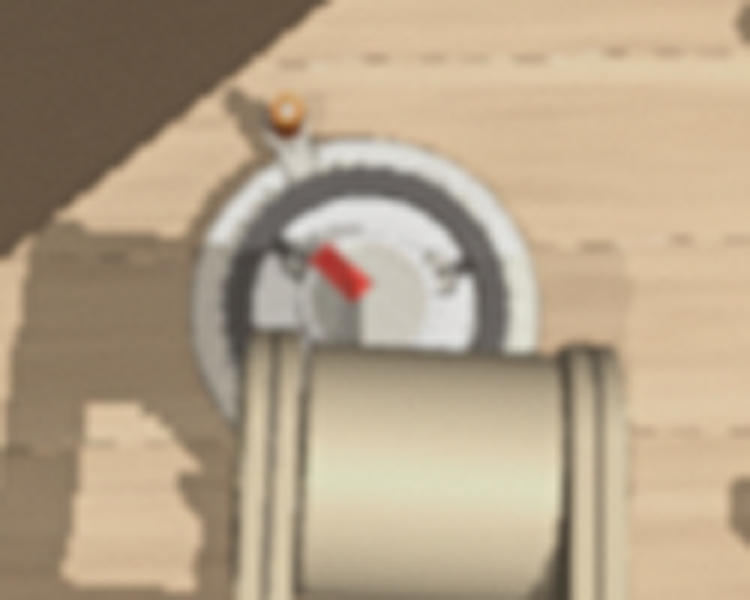

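The top crop shows orange at (286,112) and the strip turned with the disc. The disc now follows the ring 1:1, which is the maximum clamp, with the ring at about 0.78 rad. I'll release, lift and move over to orange.

Emit:
apply_moves --angular '[[0,0,0],[0,0,0],[0,0,0],[0,0,0],[0,0,0],[0,0,0],[0,0,-0.66],[0,0,-0.66],[0,0,0],[0,0,0],[0,0,0],[0,0,0],[0,0,0],[0,0,0]]' --travel '[[0,0,0],[0,0,0],[0,0,0],[0,0,0.75],[0,0,0.75],[0,0,0.8],[0.8,0.154,0],[0.8,0.154,0],[0.8,0.154,0],[0.8,0.154,0],[0.8,0.154,0],[0.8,0.154,0],[0,0,0],[0,0,0]]' --jaw '[0.55,0.55,0.55,0.55,0.55,0.55,0.55,0.55,0.55,0.55,0.55,0.55,0.55,0.55]'

```text
time: 8.22
tool_pos: [658.0, 52.4, 201.6]
tcp_rot: [-180.0, 0.1, 22.5]
ft_force: [-0.4, 0.3, 0.0]
finger_gap: 46.9
grip_force: 0.0
```

```bash
python3 -c "
from h import *
s,k=state();save(k,'s3')"
```

```text
strip n 43 mean [579.9  26.8] dir 43.3 ang of mean 40.6
orange side [297, 185, 7, 18, 95] [661.  45.] 18.8
8.325 [657.9  52.3 202.3] [-1.   0.1  0.5] 46.684414987394426
```

View pics/s3.png

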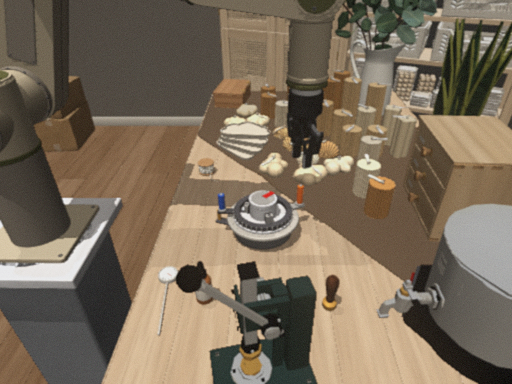

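Blue was left at (221,202), orange is still at (300,193), and the gripper is above orange. Descending and gripping.

Emit:
apply_moves --angular '[[0,0,0],[0,0,0],[0,0,0],[0,0,0],[0,0,0],[0,0,0],[0,0,0],[0,0,0],[0,0,0]]' --travel '[[0,0,-0.6],[0,0,-0.6],[0,0,-0.6],[0,0,-0.5],[0,0,0],[0,0,0],[0,0,0],[0,0,0],[0,0,0]]' --jaw '[0.55,0.55,0.55,0.55,0.55,0,0,0,0]' --force 40

```text
time: 9.45
tool_pos: [659.7, 52.2, 112.1]
tcp_rot: [179.9, -0.1, 22.5]
ft_force: [-1.4, -1.4, 7.1]
finger_gap: 14.5
grip_force: 39.3
```

```bash
python3 -c "
from h import *
state();q=r.sense();print(ang(q['tool_pos']))
t=np.radians(22.5+5*np.arange(24));d=np.diff(np.c_[np.cos(t),np.sin(t)],axis=0)*2.5
print(d.round(3).tolist())"
```

```text
strip n 43 mean [579.9  26.8] dir 43.3 ang of mean 40.6
9.55 [659.7  52.2 112.1] [-0.4 -1.9  5.8] 14.731485930053847
22.7
[[-0.092, 0.198], [-0.109, 0.189], [-0.125, 0.179], [-0.14, 0.167], [-0.154, 0.154], [-0.167, 0.14], [-0.179, 0.125], [-0.189, 0.109], [-0.198, 0.092], [-0.205, 0.075], [-0.211, 0.056], [-0.215, 0.038], [-0.217, 0.019], [-0.218, 0.0], [-0.217, -0.019], [-0.215, -0.038], [-0.211, -0.056], [-0.205, -0.075], [-0.198, -0.092], [-0.189, -0.109], [-0.179, -0.125], [-0.167, -0.14], [-0.154, -0.154]]
```

Emit:
apply_moves --angular '[[0,0,0.625],[0,0,0.625],[0,0,0.625],[0,0,0.625],[0,0,0.625],[0,0,0.625],[0,0,0.625],[0,0,0.625]]' --travel '[[-0.092,0.198,0],[-0.109,0.189,0],[-0.125,0.179,0],[-0.14,0.167,0],[-0.154,0.154,0],[-0.167,0.14,0],[-0.179,0.125,0],[-0.189,0.109,0]]' --jaw '[0,0,0,0,0,0,0,0]'

```text
time: 10.55
tool_pos: [614.7, 102.4, 112.1]
tcp_rot: [179.7, -0.1, 62.6]
ft_force: [6.5, -3.7, 1.8]
finger_gap: 14.4
grip_force: 39.3
```

Emit:
apply_moves --angular '[[0,0,0.625],[0,0,0.625],[0,0,0.625],[0,0,0.625],[0,0,0.625],[0,0,0.625],[0,0,0.625],[0,0,0.625],[0,0,0.625],[0,0,0.625],[0,0,0.625],[0,0,0]]' --travel '[[-0.198,0.092,0],[-0.205,0.075,0],[-0.211,0.056,0],[-0.215,0.038,0],[-0.217,0.019,0],[-0.218,0,0],[-0.217,-0.019,0],[-0.215,-0.038,0],[-0.211,-0.056,0],[-0.205,-0.075,0],[-0.198,-0.092,0],[0,0,0]]' --jaw '[0,0,0,0,0,0,0,0,0,0,0,0]'

```text
time: 12.05
tool_pos: [521.4, 103.3, 112.0]
tcp_rot: [179.8, 0.1, 117.5]
ft_force: [1.7, 1.9, 6.9]
finger_gap: 14.4
grip_force: 39.6
```

```bash
python3 -c "
from h import *
s,k=state();q=r.sense();print(ang(q['tool_pos']),q['tcp_rot'])
a=cv2.resize(s['color'][135:225,230:330,::-1],None,fx=4,fy=4,interpolation=cv2.INTER_CUBIC)
b=cv2.resize(k['color'][165:255,200:300,::-1],None,fx=4,fy=4,interpolation=cv2.INTER_CUBIC);cv2.imwrite('pics/c4.png',np.hstack([a,b]))"
```

```text
orange side [244, 174, 5, 18, 64] [525.  95.] 116.2
12.15 [521.4 103.3 112. ] [1.8 1.6 7.5] 14.973283360245143
116.3 [1.79816691e+02 4.52181671e-02 1.17362326e+02]
```

View pics/c4.png

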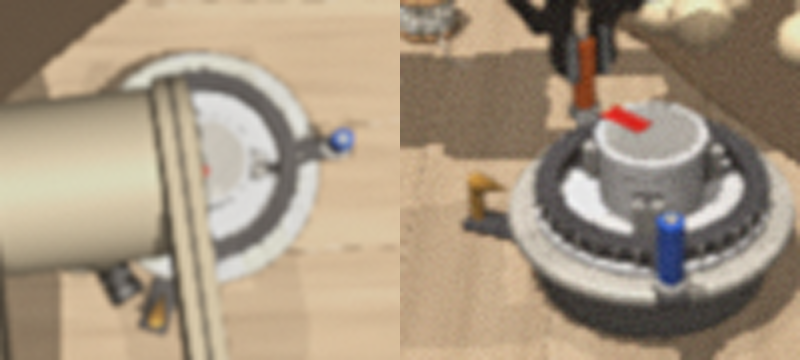

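Side crop: the strip now points toward the left rear at (625,120) and the pointer is at (480,195). About 24° more is needed. I'll move 20°, then measure.

Emit:
apply_moves --angular '[[0,0,0.625],[0,0,0.625],[0,0,0.625],[0,0,0.625],[0,0,0]]' --travel '[[-0.189,-0.109,0],[-0.179,-0.125,0],[-0.167,-0.14,0],[-0.154,-0.154,0],[0,0,0]]' --jaw '[0,0,0,0,0]'

```text
time: 12.78
tool_pos: [493.8, 82.1, 112.0]
tcp_rot: [179.8, 0.1, 137.4]
ft_force: [0.2, 2.9, 8.7]
finger_gap: 14.8
grip_force: 40.2
```

```bash
cat >> h.py <<'E'
def side():
    k=r.snapshot('side');c=k['color'];hsv=cv2.cvtColor(c,cv2.COLOR_RGB2HSV)
    m=cv2.inRange(hsv,(0,120,70),(4,255,255))|cv2.inRange(hsv,(174,120,70),(180,255,255));w=np.zeros_like(m);w[182:215,245:285]=255;m&=w
    v,u=np.nonzero(m);P=np.array([ray(k,a,b,102)[:2] for a,b in zip(u,v)]);q=P.mean(0);e=np.linalg.svd(P-q)[2][0]
    e*=-np.sign(e[0]);print('strip',len(P),q.round(1),'dir',np.degrees(np.arctan2(e[1],e[0])).round(1),'from C',ang(q,(568.5,15)))
    # lid centre: bright lid pixels ellipse
    q=r.sense();print(q['time'],q['tool_pos'].round(1),ang(q['tool_pos']),q['ft_force'].round(1),q['grip_force'])
    return k
E
python3 -c "
from h import *
k=side();s=snap('top')
b=cv2.resize(k['color'][165:255,200:300,::-1],None,fx=4,fy=4,interpolation=cv2.INTER_CUBIC);a=cv2.resize(s['color'][135:225,230:330,::-1],None,fx=4,fy=4,interpolation=cv2.INTER_CUBIC);cv2.imwrite('pics/c5.png',np.hstack([a,b]))
hsv=cv2.cvtColor(k['color'],cv2.COLOR_RGB2HSV);m=cv2.inRange(hsv,(14,110,70),(28,255,255));m[:200]=0;m[225:]=0;m[:,:212]=0;m[:,232:]=0
v,u=np.nonzero(m);print(u.min(),u.max(),v.min(),v.max(),ray(k,u.mean(),v[u>u.max()-3].mean(),42))
for a in(155,161,167):
  t=np.radians(a);print(a,proj(k,[567+122*np.cos(t),14+122*np.sin(t),42]).round(1))
"
```

```text
strip 41 [550.6  21.5] dir 163.6 from C 160.0
12.825 [493.8  82.2 112. ] 136.2 [-0.1  2.5  8.7] 40.25982141494751
217 224 208 219 [458.2414756   37.44074273  42.        ]
155 [220.  204.7]
161 [217.6 207.3]
167 [215.7 210.2]
```

View pics/c5.png

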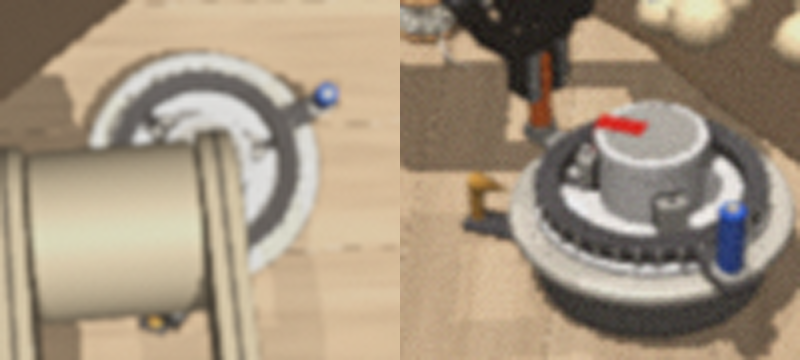

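```bash
python3 -c "
from h import *
k=side();c=k['color'].astype(int);w=np.clip(c[:,:,0]-c[:,:,1]-25,0,None);
np.set_printoptions(linewidth=200);print(w[190:204,244:268])
for a in(152,156,161,166):
  t=np.radians(a);d=np.array([np.cos(t),np.sin(t)]);n=np.array([-d[1],d[0]]);C=np.array([568.,14.5])
  print(a,*[proj(k,[*(C+34*d+f*n),102]).round(1) for f in(-7,0,7)],proj(k,[*C,102]).round(1))
# lid outline
g=cv2.cvtColor(k['color'],cv2.COLOR_RGB2GRAY);print(g[182:216:1,266]);print(g[199,246:284])
for t in(0,90,180,270):print(proj(k,[568+34*np.cos(np.radians(t)),14.5+34*np.sin(np.radians(t)),102]).round(1))
"
```

```text
strip 41 [550.6  21.5] dir 163.6 from C 160.0
12.925 [493.8  82.2 112. ] 136.2 [0.4 2.  9.3] 40.28379678726196
[[  0   3   1   2   0   1   2   1   5   4   5   1   5   0   0   0   0   0   0   0   0   0   0   0]
 [  0   3   0   0   0   5   4   2   0   0   0   0   0   0   0   0   0   0   0   0   0   0   0   0]
 [  0   0   0   6   4   3   7   4   0   0   0   0   0   0   0   0   0   0   0   0   0   0   0   0]
 [  0   2   1   3   0  14  43  53  29   9   0   0   0   0   0   0   0   0   0   0   0   0   0   0]
 [  5   4   0   0   1  36  99 121  99  85  71  60  47  22   9   0   0   0   0   0   0   0   0   0]
 [  2   0   0   0  20  86 142 152 148 142 143 137 122 107  93  80  62  37   4   0   0   0   0   0]
 [  0   0   0   0  29  79 103 117 131 140 147 147 152 148 147 148 125  68   4   0   0   0   0   0]
 [  0   0   0   0   7  15  18  28  48  73  90 104 119 134 144 141 105  35   0   0   0   0   0   0]
 [  0   0   0   0   0   0   0   0   0   0   0  12  29  49  73  81  49   0   0   0   0   0   0   0]
 [  0   0   0   0   0   0   0   0   0   0   0   0   0   0   0   3   0   0   0   0   0   0   0   0]
[... 285 characters left out ...]
  0   0   0]
 [  0   0   0   0   0   0   0   0   0   0   0   0   0   0   0   0   0   0   0   0   0   0   0   0]]
152 [251.3 192.2] [249.9 193.6] [248.5 195. ] [262.1 197.4]
156 [250.7 192.6] [249.5 194.1] [248.2 195.6] [262.1 197.4]
161 [250.  193.2] [249.  194.7] [247.9 196.3] [262.1 197.4]
166 [249.4 193.8] [248.6 195.4] [247.7 197. ] [262.1 197.4]
[108 111 109 110 108 109 111 112 134 155 164 170 172 168 169 167 172 170 169 165 160 165 184 213 174 138 127 125 127 128 122 100 117 152]
[ 70  70 118 200 217 192 172 169 166 164 158 159 156 152 157 171 172 167 171 165 170 165 168 170 172 166 165 172 198 225 198 122  73  75  77  91  95  92]
[276.2 197.5]
[262.3 189.6]
[248.  197.3]
[261.9 205.8]
```

```bash
python3 -c "
from h import *
s=snap('top');a=cv2.imread('pics/top0.png').astype(int);hs=cv2.cvtColor(a.astype(np.uint8),cv2.COLOR_BGR2HSV)
# disc circle: white rim vs wood by saturation
m=((hs[:,:,1]<60)&(hs[:,:,2]>110)).astype(np.uint8)*255
m[:140]=0;m[215:]=0;m[:,:240]=0;m[:,:240]=0;m[:,320:]=0
c=max(cv2.findContours(m,0,1)[0],key=cv2.contourArea);h=cv2.convexHull(c);e=cv2.fitEllipse(h);print('ell',e);C=ray(s,*e[0],50)[:2];print(C)
P0=lambda im,f,z,box,sc:None
def wc(w,z,dx=0,dy=0,sc=1):
    v,u=np.nonzero(w>0);ww=w[v,u].astype(float);Q=np.array([ray(s,dx+(x+.5)/sc-.5,dy+(y+.5)/sc-.5,z)[:2] for x,y in zip(u,v)])
    q=np.average(Q,0,ww);D=(Q-q)*np.sqrt(ww)[:,None];E=np.linalg.svd(D,full_matrices=False)[2][0];return q,E
w=np.clip(a[:,:,2]-a[:,:,0]-75,0,None);w[:205]=0;w[222:]=0;w[:,:262]=0;w[:,275:]=0
print(w[207:220,263:274]);q,E=wc(w,34);print('ptr',q,ang(q,C),np.hypot(*(q-C)),np.degrees(np.arctan2(E[1],E[0])))
for n in('c1','c2'):
    b=cv2.imread(f'pics/{n}.png').astype(int);w=np.clip(b[:,:,2]-b[:,:,1]-40,0,None);o=w.copy();o[170:]=0;o[:,330:]=0;o[:80]=0
    w[:200]=0;w[340:]=0;w[:,:270]=0;w[:,400:]=0
    q,E=wc(w,102,220,125,6);p,_=wc(o,110,220,125,6);E*=np.sign(E@(q-C));d=ang(E,(0,0));print(n,'strip',q.round(1),d,ang(q,C),'orange',p,ang(p,C),np.hypot(*(p-C)))
"
```

```text
ell ((282.6094665527344, 181.31947326660156), (59.50151824951172, 76.5904312133789), 150.89613342285156)
[550.2502799    6.11800728]
[[ 0  0  0  0  0  0  0  0  0  0  0]
 [ 0  0  0  0  0  0  0  0  0  0  0]
 [ 0  0  0  0  0  0  0  0  0  0  0]
 [ 0  0  0  0  0  0  0  0  0  0  0]
 [ 0  0  0  0  0  0  0  0  0  0  0]
 [ 0  0  0  0  0  0 11  2  0  0  0]
 [ 0  0  0  0  0 14 27 12  0  0  0]
 [ 0  0  0  0  0 33 38 20  0  0  0]
 [ 0  0  0  0  2 35 36 14  0  0  0]
 [ 0  0  0  0  0  6  3  0  0  0  0]
 [ 0  0  0  0  0  0  0  0  0  0  0]
 [ 0  0  0  0  0  0  0  0  0  0  0]
 [ 0  0  0  0  0  0  0  0  0  0  0]]
ptr [452.08795365  50.17095196] 155.8 107.5941644771614 159.48737224483702
c1 strip [574.7  31.9] 60.2 46.5 orange [642.06204901  72.67614899] 35.9 113.39923798703792
c2 strip [579.2  25.8] 48.6 34.2 orange [655.33481839  51.19273074] 23.2 114.34374021163886
```

```bash
python3 -c "
from h import *
from scipy.optimize import least_squares
k=snap('side');Q=[];th=[22.7,116.3,136.2]
u=lambda im,ang:None
for n,a in zip(('s3','c4','c5'),th):
    b=cv2.imread(f'pics/{n}.png').astype(int)
    if n=='s3': b=b[165:255,200:300];sc=1
    else: b=b[:,400:];sc=4
    w=np.clip(b[:,:,2]-b[:,:,1]-40,0,None);w[:20*sc]=0;w[45*sc:]=0;w[:,:48*sc]=0;w[:,75*sc:]=0
    w[b[:,:,1]-b[:,:,0]>25]=0
    v,uu=np.nonzero(w);ww=w[v,uu].astype(float);P=np.array([ray(k,200+(x+.5)/sc-.5,165+(y+.5)/sc-.5,102)[:2] for x,y in zip(uu,v)])
    q=np.average(P,0,ww);D=(P-q)*np.sqrt(ww)[:,None];E=np.linalg.svd(D,full_matrices=False)[2][0];d=np.degrees(np.arctan2(E[1],E[0]))%180
    ex=[P@E];print(n,q.round(1),'dir',d.round(1),'dir-orange',round(d-a,1),len(ww)/sc**2,np.ptp(P@E).round(1));Q.append(q)
def f(p):return np.concatenate([q-p[:2]-p[2]*np.array([np.cos(t),np.sin(t)]) for q,t in zip(Q,np.radians(th)+p[3])])
o=least_squares(f,[567,14,18,.35]);print(o.x,np.degrees(o.x[3]),o.fun.round(2))
"
```

```text
s3 [582.4  28.8] dir 45.2 dir-orange 22.5 52.0 33.2
c4 [553.3  27.3] dir 141.5 dir-orange 25.2 52.625 45.5
c5 [550.3  21.4] dir 161.8 dir-orange 25.6 56.1875 34.0
[5.68708889e+02 1.45443115e+01 1.98104397e+01 4.12989925e-01] 23.662579695423414 [ 0.03 -0.04 -0.24  0.    0.21  0.03]
```

Emit:
apply_moves --angular '[[0,0,0.1],[0,0,0],[0,0,0],[0,0,0]]' --travel '[[-0.03,-0.032,0],[0,0,0],[0,0,0],[0,0,0]]' --jaw '[0,0,0,0]'

```text
time: 13.52
tool_pos: [493.1, 81.4, 112.0]
tcp_rot: [179.8, 0.1, 138.2]
ft_force: [2.8, 5.8, 7.1]
finger_gap: 14.3
grip_force: 40.1
```

```bash
python3 -c "
from h import *
k=side();b=k['color'].astype(int)
w=np.clip(b[:,:,0]-b[:,:,2]-75,0,None);w[:200]=0;w[225:]=0;w[:,:212]=0;w[:,230:]=0
v,u=np.nonzero(w);print('ptr px',np.average(u,weights=w[v,u]),np.average(v,weights=w[v,u]))
print(w[205:222,214:228])
for a in(155,158,161,164,167):
  t=np.radians(a);print(a,[proj(k,[568.7+R*np.cos(t),14.5+R*np.sin(t),z]).round(1).tolist() for R,z in((122,42),(122,25),(110,38))])
"; cp pics/side0.png /tmp/; python3 -c "
import cv2;a=cv2.imread('pics/side0.png')[195:230,205:240];b=cv2.imread('pics/top0.png')[195:230,250:285]
import numpy as np;cv2.imwrite('pics/p6.png',cv2.resize(np.hstack([a,b]),None,fx=11,fy=11,interpolation=cv2.INTER_CUBIC))"
```

```text
strip 42 [550.3  21.1] dir 164.6 from C 161.5
13.575 [493.1  81.4 112. ] 136.8 [2.6 4.9 5.9] 40.10202169418335
ptr px 219.03915171288745 209.7569331158238
[[ 0  0  0  0  0  0  0  0  0  0  0  0  0  0]
 [ 0  0  0  0  0  0  0  0  0  0  0  0  0  0]
 [ 0  0  0  0  0  0  0  0  0  0  0  0  0  0]
 [ 0  0  0  8 27 26  7  0  0  0  0  0  0  0]
 [ 0  0  1 34 54 56 34 15  0  0  0  0  0  0]
 [ 0  0  0 25 52 50 40 33 12  0  0  0  0  0]
 [ 0  0  0 10 27 29 24 22 12  7  0  0  0  0]
 [ 0  0  0  0  0  1  0  0  0  0  0  0  0  0]
 [ 0  0  0  0  0  0  0  0  0  0  0  0  0  0]
 [ 0  0  0  0  0  0  0  0  0  0  0  0  0  0]
 [ 0  0  0  0  2  0  0  0  0  0  0  0  0  0]
 [ 0  0  0  0  0  0  0  0  0  0  0  0  0  0]
 [ 0  0  0  0  2  0  0  0  0  0  0  0  0  0]
 [ 0  0  0  0  0  3  0  0  0  0  0  0  0  0]
 [ 0  0  0  0  0  0  0  0  0  0  0  0  0  0]
 [ 0  0  0  0  0  0  0  0  0  0  0  0  0  0]
 [ 0  0  0  0  0  0  0  0  0  0  0  0  0  0]]
155 [[220.6, 204.5], [221.0, 209.7], [224.6, 206.9]]
158 [[219.4, 205.9], [219.8, 211.0], [223.6, 208.1]]
161 [[218.3, 207.2], [218.7, 212.4], [222.6, 209.4]]
164 [[217.3, 208.6], [217.8, 213.8], [221.7, 210.6]]
167 [[216.4, 210.0], [216.9, 215.3], [220.9, 211.9]]
```

View pics/p6.png

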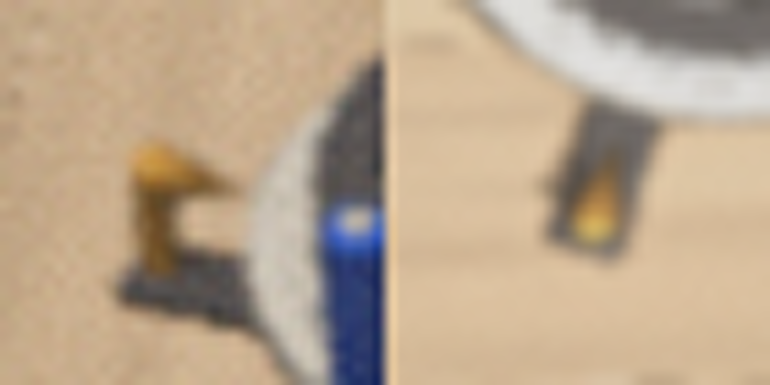

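The cropped side view shows the pointer's pin at about (155,210). That puts it near 161–162° about the axis, and the strip measures about 161°, so they agree. The orange handle is gripped at 40 N and nothing is moving.

```bash
python3 -c "
from bench import r
print(r.hand_in())"
```

```text
the job is handed in; nothing more can be done
None
```

I closed the chuck on the tin until the disc dragged along with the ring, turned the red strip to about 161° (pointer measured at 161–162°), and handed the job in at about 13.6 s with the orange handle still gripped at 40 N; `hand_in` gave no verdict.

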